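# Click the scallop cartridge into the imaging holder

## Task

Take the black specimen cartridge with the orange top out of the open pine drawer and push it, notched foot first, down into the slot of the blue holder until the sprung ball clicks into its notch and it sits held, then let go. How deep it has to go is not known beforehand, so feel for it and push gently: never load the holder with more than about 25 N (2.5 kg). Leave the tin, the tube, the scallop stand and the barnacles where they are.

Things in the scene. Friction and masses are not known exactly. Their poses are not given: they have to be found in the camera images.
- cartridge: Upright flat block, 30 mm (x) by 14 mm (y) by 108 mm (z), 40 to 85 g, black, top 18 mm orange, pink scallop relief on both broad faces. Origin: centre of its underside, z up. It stands on the drawer floor. Grip from above across the 14 mm, fingertips at least 86 mm above its foot to stay clear of the holder. Fits the slot either way round (half turn).
- cartridge_notch (a point): On the cartridge's middle line, 29 mm above its foot: the height of the notches, one in each narrow edge (facing its +x and -x), 5 mm deep, reaching from 24.7 to 35 mm above the foot. The foot below them is 30 mm wide with corners rounded to 4 mm.
- holder: Fixed holder: steel foot plate 120 by 80 by 8 mm with a blue upright sleeve and yellow flared mouth. Origin on the table straight under the slot's centre, z up. The slot's floor is clamped anywhere from 8 to 36 mm above the table: not measured, different each time, firm in use. The cartridge is home when it stands on that floor, its notch at the ball.
- slot_mouth (a point): Centre of the mouth's top rim, 80 mm above the table. The vertical slot is 31.6 mm along the holder's x, 16.2 mm along its y, straight below 70 mm height; above that the yellow mouth flares it to about 4.5 mm wider on every side. Mouth outside about 52 by 36 mm.
- spring_box (a point): Top of the grey spring box, 26 by 24 mm, 70 mm high, on the slot's +x side. The ball behind it looks into the slot from the +x wall, always 29 mm above the slot's floor. Pushing the foot past the ball takes about 2 to 7 N over some 25 mm, then the force drops as it clicks, 0 to 2 mm above the floor; then the floor stops the cartridge hard.
- ball (a joint): How far the sprung steel ball (10 mm diameter) is pushed back into the wall, in m: 0 when it is fully out (standing 4.4 mm into the slot), about 0.0025 to 0.0044 while the cartridge's foot or flank holds it back, 0 again (below 0.001) once it has clicked into the notch. Spring: 3 N at 0, plus 0.6 N per mm.
- drawer: Fixed low pine drawer unit, half open, chipped white enamel top. Origin on the table under the middle of the open part; front with brass knob faces its -x. Open part 170 mm (x) by 188 mm (y) inside, floor 12 mm above the table, walls up to 42 mm. The cabinet behind (from x = 85 mm) is 71 mm high and 256 mm wide.
- tin: Round aluminium specimen tin, 60 mm diameter, 30 mm high, loose in the drawer beside the cartridge; origin at the centre of its underside. To be left alone.
- tube: Cork-stoppered green glass tube, 22 mm diameter, standing in a wooden block 50 by 50 by 26 mm, 94 mm high in all, loose, behind the holder; origin at the centre of its underside. To be left alone.
- scallop_stand: Steel stand 70 by 60 mm with a spring clip holding a pink scallop valve upright, about 115 mm high, loose, behind the holder; origin at the centre of its underside. To be left alone.
- barnacles: Cluster of grey-white barnacle cones on a stone, about 66 by 50 mm and 39 mm high, loose, in front of the holder; origin at the centre of its underside. To be left alone.
Things that resemble listed ones, but are neither listed nor needed, are in the scene too. What is shaped like the holder but red is not meant.

How it is judged:
At the end, for the whole second after the job is handed in: The cartridge stands at rest and released in the holder's slot, upright (within 0.08 rad), lined up with the slot (4 mm, 0.15 rad), its foot less than 37.8 mm above the table and the sprung ball out again in its notch (pushed back less than 1 mm) (z of cartridge in the frame of holder below 0.0378 m and value of joint ball below 0.001 m and horizontal distance between cartridge and holder below 0.004 m and angle between cartridge's own z axis and vertical below 0.08 rad and angle between the x axis of cartridge and the x axis of holder, either way round below 0.15 rad and linear speed of cartridge below 0.01 m/s and not (contact force between cartridge and the fingers above 0.05 N)); the robot touches nothing.
It fails at once if the cartridge is pressed on the holder with more than 28 N (contact force between cartridge and holder above 28 N).
It fails at once if the robot presses on the holder with more than 28 N (contact force between any of the fingers, the arm and holder above 28 N).
It fails at once if a bystander is shifted by more than 20 mm (distance of any of tin, tube, scallop_stand, barnacles from where it was at the start of the episode above 0.02 m).
It fails at once if a bystander is tipped over (angle between any of tin, tube, scallop_stand, barnacles's own z axis and vertical above 0.4 rad).
It also fails if it takes over 48 s, if anything falls off the work surface, if the arm or the gripper's body presses on something with over 40 N, if the wrist force passes 120 N, or if a joint passes its speed limit or range.

## Robot

A 6-joint arm with a two-finger parallel gripper is mounted at the origin on the work surface. World frame = base frame: x ahead of the robot, y to its left, z up, the work surface at z = 0. Lengths are in m, angles in rad, forces in N, time in s.
With the tool pointing down it reaches from about 0.325 to 0.775 m from the base axis. Payload 5.5 kg.
Tool frame: the origin (TCP) lies midway between the tips of the shut fingers; the grasp point (between the pads) lies 19 mm behind it (bot.pinch_z is the distance from the TCP to the grasp point, in m); z points along the fingers, y is the line along which they close (so a half turn about z gives the same grasp; the last joint's range is limited). The gripper opens to 85 mm and grips with 20 to 120 N. Pads are 22 mm wide; open, the fingers measure 114 mm over their backs; the gripper's body (76 mm by 85 mm) begins 54 mm behind the grasp point. The pads swing forward as they close: fully open they stand 13 mm farther back than shut.
Start: joints at [1.119, 0.091, 1.231, -0, 1.82, -0.057], TCP at [0.231, 0.554, 0.231] pointing down, gripper open.
Joint ranges: [-2.87, 2.87], [-0.86, 2.18], [0.17, 2.46], [-1.51, 4.65], [0.06, 2.69], [-2.65, 2.65]. Speed limits (rad/s): [2.57, 2.57, 3.01, 3.14, 3.14, 3.14].

## Interface

Orientations are given as a 3x3 rotation matrix whose columns are the frame's x, y, z axes.
In Python, from plant import bot gives the robot as it stands.
- The arm moves only by the tool apply_moves, never from a script. Its argument "motion" is a list of rows, each a list of 7 numbers: the shift along the tool's x, y, z each as a share of 250 mm, from -1 to 1, then the turn, a rotation vector about the tool's x, y, z each as a share of 45 degrees, from -1 to 1, then the gripper's target within -1 to 1 (shut at 1, half-way at 0, fully open at -1). A call has 1 to 12 rows; each row is the pose to reach, as a shift and turn from the pose commanded when the call began, along the tool's axes at that moment; what a row does not reach only later rows make up. A row lasts 1/8 s, in which the tool goes at most 62.5 mm and 10.7 degrees, less where a joint would pass 70% of its speed; a pose out of reach is approached as far as the arm can. A call with a number of a shift or a turn outside -1 to 1 is refused whole. A call with a gripper value outside its range is refused whole. The fingers move at their own pace and stop on an object; "squeeze" is the grip in N (left out, the last holds). Time passes only in rows, so rows that repeat a pose let the fingers close. It gives the time, the measured TCP pose, the force, the opening and the grip force at its end, in the units of the state.
- bot.state(): the state, without advancing time (a new reading comes with each control period).
- bot.snapshot(name): name is "side" or "top"; returns (picture, depth): 480x640x3 uint8, red, green, blue; 480x640 float32, m along the optical axis (not along the pixel's ray), 0 where there is no reading.
- bot.camera_info(name): a dict with "camera_matrix" (3x3 intrinsics, pixels), "R" (3x3) and "t" (3): a world point X has camera coordinates R X + t. Camera axes: x right, y down, z forward; pixel columns grow to the right and rows downward; lengths in m; the calibration is good to about 2 mm. A picture is of the moment at which its call begins. camera_info takes no time and is no camera call.
- bot.sign_off(): hands the job in; it is judged then, once.
The state is a dict: "t": time; "joints": joint angles; "qd": joint speeds; "joint_torque": joint torques, N m; "position": TCP position; "orientation": TCP orientation; "ft_force": force on the tool from outside, world axes, zero at the start; "ft_torque": the same for the moment, N m; "opening": opening from 0.0 (shut) to 1.0 (fully open); "grip_force": force on a finger pad.
Only numpy, scipy, OpenCV 4.12 (cv2) and the standard library are available. Lean on these libraries where they do the work, as an engineer would, in place of code of your own. Each camera call takes 0.05 s, during which the arm holds its last target. There are 200 camera calls.

## Working session

There is one attempt and no reset: what is moved stays moved. The work goes in short steps, Python scripts to look and compute and a tool call to move; the robot and the scene stay as the last step left them, time stands still between calls to the robot, and variables do not carry over. Pictures are saved under pics/ and viewed, at most 10 in all, crops included, and the job is handed in when it is done.

Besides the shell and the picture viewer there is one more tool, called as name(argument=value, ...) on one line, values as JSON. apply_moves: Moves the arm, as the interface text tells. Its arguments: {"type":"object","properties":{"motion":{"type":"array"},"squeeze":{"type":"number"}},"required":["motion"]}

```bash
mkdir -p pics
python3 - <<'E'
from plant import bot
import cv2,numpy as np
for n in ("side","top"):
    p,d=bot.snapshot(n); cv2.imwrite(f"pics/{n}0.png",p[:,:,::-1]); np.savez(f"{n}0.npz",p=p,d=d)
    c=bot.camera_info(n); print(n,c["camera_matrix"],c["R"],c["t"])
s=bot.state(); print(s["position"],s["orientation"],s["opening"],s["t"],bot.pinch_z)
E
```

```text
side [[436.83755842   0.         319.86767073]
 [  0.         436.83755842 239.05825591]
 [  0.           0.           1.        ]] [[-0.95165226 -0.30674447  0.01630351]
 [-0.19800951  0.57200288 -0.79599305]
 [ 0.23484081 -0.76073684 -0.60508616]] [0.5133535  0.2111511  0.55855399]
top [[471.59155215   0.         321.56388071]
 [  0.         471.59155215 242.98392903]
 [  0.           0.           1.        ]] [[-1.07351948e-02 -9.99941554e-01 -1.28216417e-03]
 [-9.91223050e-01  1.08105389e-02 -1.31757343e-01]
 [ 1.31763503e-01 -1.43530057e-04 -9.91281170e-01]] [-0.05150168  0.57059568  0.92604337]
[0.23065981 0.55362938 0.23023519] [[-9.23078338e-01  3.84611227e-01 -7.66157235e-04]
 [ 3.84611978e-01  9.23076967e-01 -1.59351919e-03]
 [ 9.43367239e-05 -1.76561630e-03 -9.99998437e-01]] 1.0047630589604715 0.1 0.0187
```

View pics/side0.png

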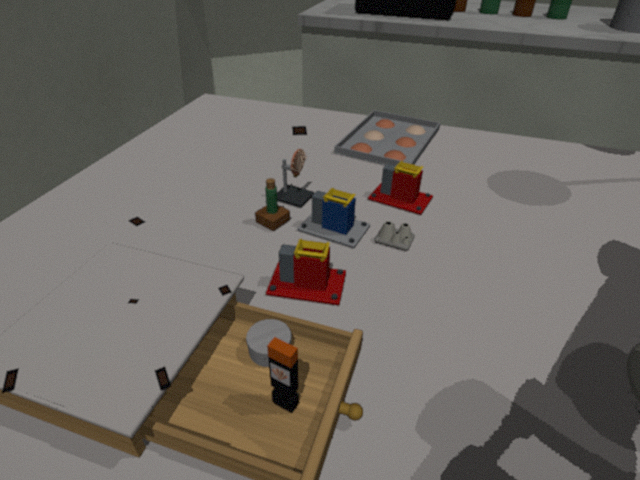

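View pics/top0.png

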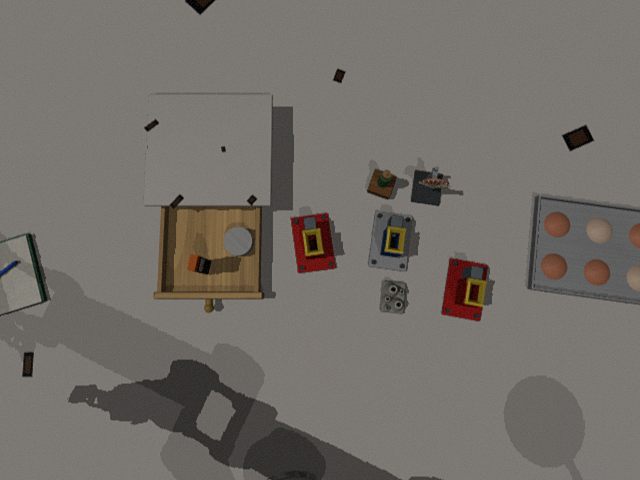

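The side view shows the cartridge at (283,375) with its orange top at (283,350). The tin is at (270,342), the tube at (270,205), the scallop stand at (295,180) and the barnacles at (395,235). There are three holder shapes: blue at (338,212), red at (310,265) and red at (403,187). In the top view these are blue (395,240), red (313,242) and red (470,290), with the cartridge at (200,264). Only the blue one fits the description. I'll confirm it in a crop and measure.

```bash
cat > h.py <<'E'
import cv2,numpy as np
from plant import bot
def cloud(n,p,d):
    c=bot.camera_info(n);K=c["camera_matrix"]
    v,u=np.mgrid[:480,:640]
    X=np.stack([(u-K[0,2])/K[0,0]*d,(v-K[1,2])/K[1,1]*d,d],-1)
    W=(X-c["t"])@c["R"]
    W[d<=0]=np.nan
    return W
def mask(p,box,lo,hi):
    m=cv2.inRange(cv2.cvtColor(p,cv2.COLOR_RGB2HSV),np.array(lo),np.array(hi))>0
    b=np.zeros_like(m);x0,y0,x1,y1=box;b[y0:y1,x0:x1]=1
    return m&b
def rect(P): # min-area rect of xy points: centre,size, angle of the long side
    (cx,cy),(w,h),a=cv2.minAreaRect((P[:,:2]*1000).astype(np.float32))
    if w<h: a+=90;w,h=h,w
    return np.round([cx,cy,w,h,a%180],1)
E
python3 - <<'E'
from h import *
crops=[]
Z={n:np.load(n+"0.npz") for n in("top","side")}
for n,bc,bh in (("top",(175,235,230,290),(365,205,425,275)),("side",(255,330,310,415),(295,180,375,250))):
    p,d=Z[n]["p"],Z[n]["d"];W=cloud(n,p,d)
    for nm,b,lo,hi in(("orange",bc,(3,190,90),(14,255,255)),("yellow",bh,(22,150,90),(34,255,255)),("blue",bh,(100,120,30),(125,255,255))):
        m=mask(p,b,lo,hi);P=W[m];P=P[~np.isnan(P).any(1)]
        if len(P)<5: print(n,nm,len(P));continue
        z=P[:,2];zt=np.percentile(z,90);T=P[z>zt-.006]
        print(n,nm,len(P),"z pct",np.round(np.percentile(z,[2,25,50,75,98])*1000),"top rect",rect(T),"n",len(T),"mean",np.round(T.mean(0)*1000,1))
    for b in(bc,bh):
        crops.append(cv2.resize(p[b[1]:b[3],b[0]:b[2],::-1],(380,290),interpolation=cv2.INTER_CUBIC))
cv2.imwrite("pics/crops.png",np.vstack([np.hstack(crops[:2]),np.hstack(crops[2:])]))
# general heights table check
for n,uv in(("top",(430,330)),("side",(240,250))): print(n,"table",cloud(n,Z[n]["p"],Z[n]["d"])[uv[1],uv[0]])
E
```

```text
top orange 110 z pct [117. 119. 120. 121. 122.] top rect [525.9 183.2  28.   14.  168.2] n 110 mean [525.7 183.2 119.6]
top yellow 261 z pct [69. 76. 78. 80. 82.] top rect [ 570.6 -201.3   48.6   35.4  170.2] n 222 mean [ 570.8 -202.5   78.4]
top blue 130 z pct [17. 35. 47. 56. 70.] top rect [ 564.7 -199.2   38.8   34.2  171.3] n 35 mean [ 564.2 -192.2   61.5]
side orange 340 z pct [108. 120. 121. 121. 122.] top rect [524.8 183.9  29.7  14.9 167.8] n 307 mean [524.6 184.5 120.7]
side yellow 480 z pct [71. 75. 78. 80. 81.] top rect [ 568.7 -124.6  193.1   50.3   90.1] n 382 mean [ 569.6 -128.2   78.4]
side blue 844 z pct [14. 28. 43. 58. 71.] top rect [ 564.1 -186.9   59.3   29.6   24.2] n 172 mean [ 564.3 -186.9   66.4]
top table [ 0.39050449 -0.28096953 -0.00215141]
side table [ 7.19093684e-01 -8.52284358e-02  2.15785631e-04]
```

View pics/crops.png

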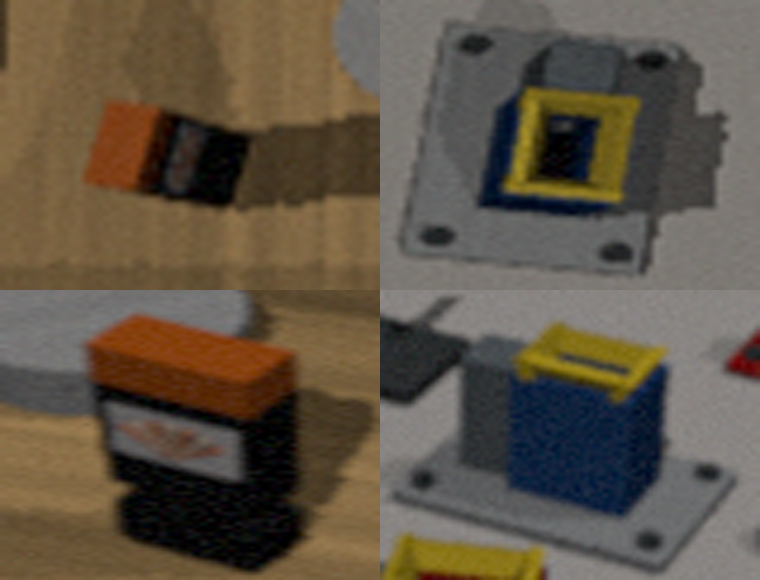

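The crop confirms both. The cartridge stands foot-down, with its notches low and its orange cap at the top. The blue holder has a yellow mouth and a grey box on its far side (world +x). Next I'll refine the holder pose.

Run:
```python
from h import *
Z={n:np.load(n+"0.npz") for n in("top","side")}
for n,b in (("top",(365,205,425,275)),("side",(295,180,375,250))):
    p,d=Z[n]["p"],Z[n]["d"];W=cloud(n,p,d)
    m=mask(p,b,(20,130,70),(36,255,255))
    P=W[m];P=P[~np.isnan(P).any(1)]
    P=P[(abs(P[:,0]-.57)<.045)&(abs(P[:,1]+.2)<.045)]
    for t in(.076,.0775,.079):
        T=P[P[:,2]>t]; print(n,t,len(T),rect(T))
    # plate
    Q=W.reshape(-1,3);hsv=cv2.cvtColor(p,cv2.COLOR_RGB2HSV).reshape(-1,3)
    s=(abs(Q[:,0]-.57)<.085)&(abs(Q[:,1]+.2)<.065)&(Q[:,2]>.0045)&(Q[:,2]<.0125)
    print(n,"plate",s.sum(),rect(Q[s]))
    # slab of grey box top
    s=(abs(Q[:,0]-.6)<.04)&(abs(Q[:,1]+.2)<.03)&(Q[:,2]>.064)&(Q[:,2]<.074)&(hsv[:,1]<110)
    print(n,"box",s.sum(),rect(Q[s]))
    # neighbours
    for nm,c in(("tin",(.55,.13)),):
        s=(np.hypot(Q[:,0]-c[0],Q[:,1]-c[1])<.06)&(Q[:,2]>.037)&(Q[:,2]<.046);print(nm,rect(Q[s]))
```

```text
top 0.076 209 [ 570.9 -201.5   49.1   34.9  169.8]
top 0.0775 158 [ 570.7 -201.3   48.9   34.3  170.8]
top 0.079 84 [ 570.6 -201.1   47.7   33.6  169.3]
top plate 1329 [ 568.4 -191.5  165.   108.8  175.7]
top box 162 [ 590.  -200.2   66.1   28.6  165.8]
tin [563.1 126.5 109.   86.6  92.9]
side 0.076 196 [ 569.4 -200.9   49.9   37.1  171.2]
side 0.0775 163 [ 569.3 -201.    49.9   37.2  170.7]
side 0.079 100 [ 569.1 -199.4   48.8   35.3  169. ]
side plate 972 [ 561.  -198.9  154.2   81.5  171.1]
side box 137 [ 589.8 -199.7   62.3   32.   168.9]
tin [566.4 125.6 115.2  80.4  81.3]
```

```bash
cat > go.py <<'E'
import sys,numpy as np
from scipy.spatial.transform import Rotation as Ro
from plant import bot
def go(x,y,z,ang):  # target TCP mm, tool x heading deg, pointing down
    s=bot.state();R=np.array(s["orientation"]);a=np.radians(ang)
    T=np.array([[np.cos(a),np.sin(a),0],[np.sin(a),-np.cos(a),0],[0,0,-1]])
    d=R.T@(np.array([x,y,z])/1000-s["position"])/.25
    r=Ro.from_matrix(R.T@T).as_rotvec()/np.radians(45)
    print("shift",d.round(4),"turn",r.round(4),"t",round(s["t"],2),"pos",np.round(np.array(s["position"])*1000,1),"F",np.round(s["ft_force"],2),"open",round(s["opening"],3),"grip",round(s["grip_force"],1))
if __name__=="__main__": go(*map(float,sys.argv[1:5]))
E
python3 go.py 525.3 183.6 230 168
```

```text
shift [-1.6572 -0.913   0.0024] turn [-0.0022 -0.0003 -0.236 ] t 0.1 pos [230.7 553.6 230.2] F [-0.04 -0.06 -0.17] open 1.005 grip 0.0
```

apply_moves(motion=[[-0.22,-0.12,0,0,0,-0.06,-1],[-0.44,-0.24,0,0,0,-0.12,-1],[-0.66,-0.36,0,0,0,-0.18,-1],[-0.88,-0.48,0,0,0,-0.235,-1],[-0.95,-0.52,0,0,0,-0.235,-1]], squeeze=35)

```text
t: 0.72
position: [0.4017, 0.3397, 0.2309]
orientation: [[-0.977, 0.212, -0.0], [0.212, 0.977, -0.001], [-0.0, -0.001, -1.0]]
ft_force: [-0.1, -0.5, -0.2]
opening: 0.998
grip_force: 0.0
```

```bash
python3 go.py 525.3 183.6 160 168
```

```text
shift [-0.6153 -0.505   0.2841] turn [-0.0013  0.0002 -0.0053] t 0.72 pos [401.7 339.7 230.9] F [-0.13 -0.54 -0.25] open 0.998 grip 0.0
```

apply_moves(motion=[[-0.2,-0.16,0,0,0,0,-1],[-0.4,-0.33,0,0,0,0,-1],[-0.55,-0.45,0.14,0,0,-0.005,-1],[-0.62,-0.51,0.28,0,0,-0.005,-1],[-0.62,-0.51,0.28,0,0,-0.005,-1],[-0.62,-0.51,0.28,0,0,-0.005,-1]])

```text
t: 1.48
position: [0.5248, 0.1861, 0.1622]
orientation: [[-0.979, 0.205, 0.0], [0.205, 0.979, 0.001], [-0.0, 0.001, -1.0]]
ft_force: [-0.1, -0.8, 0.1]
opening: 1.005
grip_force: 0.0
```

```bash
python3 go.py 525.3 183.6 98 168
```

```text
shift [-0.0038 -0.0098  0.2569] turn [0.0009 0.0003 0.0044] t 1.48 pos [524.8 186.1 162.2] F [-0.13 -0.76  0.12] open 1.005 grip 0.0
```

apply_moves(motion=[[-0.004,-0.01,0.1,0,0,0.004,-1],[-0.004,-0.01,0.2,0,0,0.004,-1],[-0.004,-0.01,0.256,0,0,0.004,-1],[-0.004,-0.01,0.256,0,0,0.004,-1],[-0.004,-0.01,0.256,0,0,0.004,0.2],[-0.004,-0.01,0.256,0,0,0.004,0.5],[-0.004,-0.01,0.256,0,0,0.004,1],[-0.004,-0.01,0.256,0,0,0.004,1],[-0.004,-0.01,0.256,0,0,0.004,1],[-0.004,-0.01,0.256,0,0,0.004,1],[-0.004,-0.01,0.256,0,0,0.004,1]])

```text
t: 2.85
position: [0.5257, 0.1829, 0.0977]
orientation: [[-0.978, 0.208, 0.001], [0.208, 0.978, 0.0], [-0.001, 0.0, -1.0]]
ft_force: [-0.1, 0.4, 3.3]
opening: 0.159
grip_force: 37.5
```

```bash
python3 go.py 525.3 183.6 240 170
```

```text
shift [ 0.0017  0.0028 -0.5694] turn [ 0.0004  0.0008 -0.0445] t 2.85 pos [525.7 182.9  97.7] F [-0.08  0.36  3.28] open 0.159 grip 37.5
```

apply_moves(motion=[[0,0,-0.1,0,0,0,1],[0,0,-0.3,0,0,0,1],[0,0,-0.5,0,0,0,1],[0,0,-0.6,0,0,0,1],[0,0,-0.6,0,0,0,1]])

```text
t: 3.48
position: [0.5261, 0.183, 0.2493]
orientation: [[-0.978, 0.208, 0.004], [0.208, 0.978, 0.001], [-0.003, 0.002, -1.0]]
ft_force: [0.3, -0.7, -0.8]
opening: 0.155
grip_force: 37.1
```

```bash
python3 go.py 570 -201.2 245 170.3
```

```text
shift [-0.4912 -1.4666  0.0165] turn [ 0.0021  0.0044 -0.0512] t 3.48 pos [526.1 183.  249.3] F [ 0.3  -0.74 -0.75] open 0.155 grip 37.1
```

apply_moves(motion=[[-0.05,-0.15,0,0,0,0,1],[-0.1,-0.3,0,0,0,0,1],[-0.17,-0.5,0,0,0,0,1],[-0.235,-0.7,0,0,0,-0.05,1],[-0.3,-0.9,0,0,0,-0.05,1],[-0.33,-1.0,0,0,0,-0.05,1],[-0.33,-1.0,0,0,0,-0.05,1]])

```text
t: 4.35
position: [0.5534, -0.0806, 0.2441]
orientation: [[-0.985, 0.173, -0.005], [0.173, 0.985, 0.001], [0.005, -0.0, -1.0]]
ft_force: [-0.3, 0.6, -0.6]
opening: 0.158
grip_force: 37.0
```

```bash
python3 go.py 570 -201.2 230 170.3
```

```text
shift [-0.1488 -0.4637  0.0558] turn [-0.0001 -0.006  -0.0053] t 4.35 pos [553.4 -80.6 244.1] F [-0.25  0.62 -0.6 ] open 0.158 grip 37.0
```

apply_moves(motion=[[-0.05,-0.15,0,0,0,0,1],[-0.1,-0.32,0.02,0,0,0,1],[-0.14,-0.43,0.06,0,0,-0.005,1],[-0.149,-0.464,0.1,0,0,-0.005,1],[-0.149,-0.464,0.14,0,0,-0.005,1],[-0.149,-0.464,0.16,0,0,-0.005,1],[-0.149,-0.464,0.16,0,0,-0.005,1],[-0.149,-0.464,0.16,0,0,-0.005,1]])

```text
t: 5.35
position: [0.5715, -0.1989, 0.208]
orientation: [[-0.986, 0.165, 0.001], [0.165, 0.986, -0.0], [-0.001, -0.0, -1.0]]
ft_force: [-0.5, -0.5, -1.1]
opening: 0.155
grip_force: 37.0
```

```bash
python3 go.py 570 -201.2 181 170.3
python3 - <<'E'
from h import *
for n in("side","top"):
    p,d=bot.snapshot(n);np.savez(n+"1.npz",p=p,d=d)
    b=(270,60,430,270) if n=="side" else (340,150,460,300)
    cr=p[b[1]:b[3],b[0]:b[2],::-1];globals()[n]=cv2.resize(cr,(int(cr.shape[1]*600/cr.shape[0]) if n=="side" else 340,600),interpolation=cv2.INTER_CUBIC)
cv2.imwrite("pics/pre.png",np.hstack([side,top]))
E
```

```text
shift [ 0.0044 -0.0101  0.1081] turn [-0.0002  0.0014  0.005 ] t 5.35 pos [ 571.5 -198.9  208. ] F [-0.55 -0.52 -1.12] open 0.155 grip 37.0
```

View pics/pre.png

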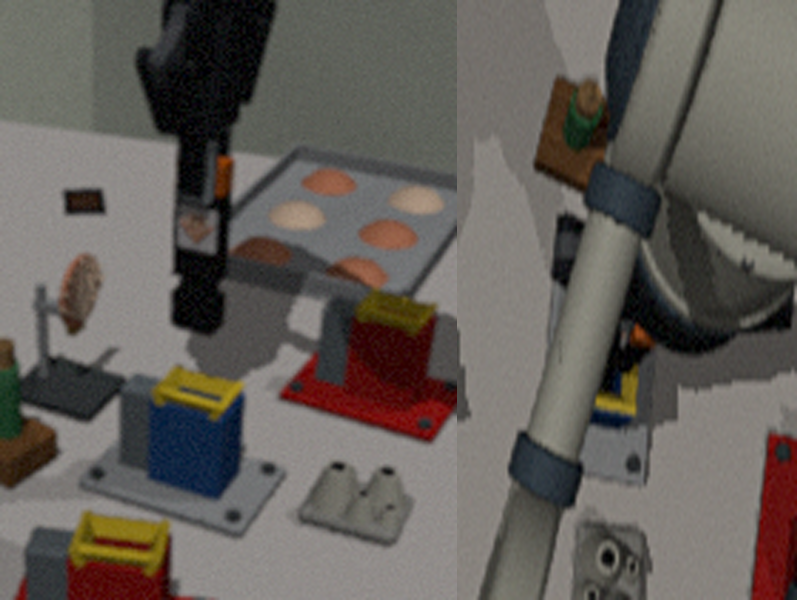

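The side crop shows the cartridge held upright, with its orange cap between the fingers at (222,175) and its foot at (195,320), above the yellow mouth at (200,385). In the top view the arm covers most of it. I'll check the in-hand pose from the side depth.

Run:
```python
from h import *
Z=np.load("side1.npz");W=cloud("side",Z["p"],Z["d"]).reshape(-1,3)
s=(np.hypot(W[:,0]-.57,W[:,1]+.2)<.04)&(W[:,2]>.105)&(W[:,2]<.2)
P=W[s];print(len(P),"z",np.percentile(P[:,2],[1,3,50,97])*1000)
a=np.radians(-9.7);ex=np.array([np.cos(a),np.sin(a)]);ey=np.array([-ex[1],ex[0]])
q=(P[:,:2]-[.570,-.2012])*1000
u=q@ex;v=q@ey
for z0 in range(110,200,12):
    k=(P[:,2]*1000>z0)&(P[:,2]*1000<z0+12)
    if k.sum()>10: print(z0,k.sum(),"u pct",np.percentile(u[k],[3,10,50,90,97]).round(1),"v",np.percentile(v[k],[3,10,50,90,97]).round(1),rect(P[k]))
k=(P[:,2]>.165)&(P[:,2]<.195)&(abs(u)<11); f=np.polyfit(u[k],v[k],1);print("front face fit slope deg",np.degrees(np.arctan(f[0])),"v at 0",f[1])
```

```text
779 z [124.40503898 125.99746799 164.74522297 197.96982981]
122 100 u pct [-13.9 -13.2  -0.2  12.9  15.7] v [ 0.8  7.2  9.5 10.8 11.4] [ 570.9 -192.9   31.9   12.2   12.9]
134 120 u pct [-14.  -13.7  -1.9  12.3  15. ] v [-1.6  3.9  9.4 11.  11.3] [ 570.4 -192.9   33.    13.9   13.1]
146 102 u pct [-13.5 -11.2  -2.4  10.   11.7] v [-2.1  2.5  9.3 11.  11.6] [ 570.3 -193.8   31.    14.3   10. ]
158 124 u pct [-14.  -13.4  -1.5  13.1  15.5] v [-0.8  5.1  9.3 10.6 10.9] [ 570.2 -192.4   32.2   12.4   10.4]
170 128 u pct [-13.9 -13.6  -2.6  12.3  15.4] v [-2.5  3.8  9.3 11.  11.7] [ 570.  -192.7   32.5   14.1   14.6]
182 134 u pct [-14.1 -13.5  -1.7  12.6  15.8] v [-1.1  4.8 10.  12.  12.3] [ 571.1 -192.8   32.5   13.6    9.6]
194 71 u pct [-14.2 -13.9  -3.2  11.1  14.2] v [ 0.2  3.6  9.6 11.9 12.4] [ 569.3 -192.6   31.5   13.8   14.8]
front face fit slope deg 1.2117611449331849 v at 0 10.067783629762642
```

```bash
python3 go.py 569.8 -201.1 165 170.3
```

```text
shift [ 0.0055 -0.0083  0.1723] turn [-0.0003  0.0015  0.0044] t 5.45 pos [ 571.4 -199.3  208.1] F [-0.61  0.2  -0.49] open 0.154 grip 37.0
```

apply_moves(motion=[[0.0055,-0.0083,0.04,0,0,0.004,1],[0.0055,-0.0083,0.1,0,0,0.004,1],[0.0055,-0.0083,0.14,0,0,0.004,1],[0.0055,-0.0083,0.152,0,0,0.004,1],[0.0055,-0.0083,0.152,0,0,0.004,1],[0.0055,-0.0083,0.152,0,0,0.004,1],[0.0055,-0.0083,0.152,0,0,0.004,1]])

```text
t: 6.32
position: [0.5698, -0.2014, 0.1699]
orientation: [[-0.986, 0.169, 0.001], [0.169, 0.986, -0.0], [-0.001, -0.0, -1.0]]
ft_force: [-0.5, 0.2, -1.1]
opening: 0.155
grip_force: 37.0
```

```bash
python3 go.py 569.8 -201.1 150 170.3
```

```text
shift [0.0002 0.0012 0.0797] turn [-0.0003  0.0013 -0.    ] t 6.33 pos [ 569.8 -201.4  169.9] F [-0.46  0.17 -1.07] open 0.155 grip 37.0
```

apply_moves(motion=[[0,0,0.01,0,0,0,1],[0,0,0.02,0,0,0,1],[0,0,0.03,0,0,0,1],[0,0,0.04,0,0,0,1],[0,0,0.048,0,0,0,1],[0,0,0.048,0,0,0,1]])

```text
t: 7.08
position: [0.5694, -0.2013, 0.157]
orientation: [[-0.986, 0.169, -0.0], [0.169, 0.986, 0.0], [0.0, 0.0, -1.0]]
ft_force: [0.6, -0.3, -0.2]
opening: 0.158
grip_force: 37.0
```

apply_moves(motion=[[0,0,0.006,0,0,0,1],[0,0,0.012,0,0,0,1],[0,0,0.018,0,0,0,1],[0,0,0.024,0,0,0,1]])

```text
t: 7.58
position: [0.5695, -0.2013, 0.1512]
orientation: [[-0.986, 0.169, -0.0], [0.169, 0.986, 0.0], [0.0, -0.0, -1.0]]
ft_force: [0.6, 0.2, -0.3]
opening: 0.158
grip_force: 37.0
```

apply_moves(motion=[[0,0,0.008,0,0,0,1],[0,0,0.016,0,0,0,1],[0,0,0.024,0,0,0,1],[0,0,0.032,0,0,0,1]])

```text
t: 8.07
position: [0.5695, -0.2013, 0.1431]
orientation: [[-0.986, 0.169, -0.0], [0.169, 0.986, 0.0], [0.0, -0.0, -1.0]]
ft_force: [-0.2, -0.3, -0.9]
opening: 0.156
grip_force: 37.0
```

apply_moves(motion=[[0,0,0.008,0,0,0,1],[0,0,0.016,0,0,0,1],[0,0,0.024,0,0,0,1],[0,0,0.032,0,0,0,1]])

```text
t: 8.57
position: [0.5696, -0.2013, 0.1352]
orientation: [[-0.986, 0.169, 0.0], [0.169, 0.986, -0.0], [-0.0, -0.0, -1.0]]
ft_force: [-0.3, -0.8, -0.5]
opening: 0.155
grip_force: 37.0
```

apply_moves(motion=[[0,0,0.006,0,0,0,1],[0,0,0.012,0,0,0,1],[0,0,0.018,0,0,0,1],[0,0,0.024,0,0,0,1]])

```text
t: 9.07
position: [0.5693, -0.2014, 0.1297]
orientation: [[-0.986, 0.169, -0.0], [0.169, 0.986, -0.0], [0.0, -0.0, -1.0]]
ft_force: [-2.5, 0.4, 2.7]
opening: 0.154
grip_force: 37.6
```

apply_moves(motion=[[0,0,0.006,0,0,0,1],[0,0,0.012,0,0,0,1],[0,0,0.018,0,0,0,1],[0,0,0.024,0,0,0,1]])

```text
t: 9.57
position: [0.5694, -0.2012, 0.1229]
orientation: [[-0.986, 0.169, -0.001], [0.169, 0.986, 0.0], [0.001, 0.0, -1.0]]
ft_force: [-3.9, 0.7, 1.4]
opening: 0.157
grip_force: 37.3
```

apply_moves(motion=[[0,0,0.006,0,0,0,1],[0,0,0.012,0,0,0,1],[0,0,0.018,0,0,0,1],[0,0,0.024,0,0,0,1],[0,0,0.03,0,0,0,1],[0,0,0.036,0,0,0,1]])

```text
t: 10.32
position: [0.5694, -0.2013, 0.1141]
orientation: [[-0.986, 0.169, -0.0], [0.169, 0.986, 0.0], [0.0, 0.0, -1.0]]
ft_force: [-3.7, 0.3, 0.0]
opening: 0.15
grip_force: 37.3
```

apply_moves(motion=[[0,0,0.004,0,0,0,1],[0,0,0.008,0,0,0,1],[0,0,0.012,0,0,0,1],[0,0,0.016,0,0,0,1]])

```text
t: 10.82
position: [0.5695, -0.2013, 0.1102]
orientation: [[-0.986, 0.169, -0.0], [0.169, 0.986, 0.0], [0.0, 0.0, -1.0]]
ft_force: [-3.8, 0.6, 0.0]
opening: 0.152
grip_force: 37.2
```

```bash
python3 go.py 569.8 -201.1 100 170.3
```

```text
shift [-0.0012  0.001   0.0406] turn [ 0.     -0.0003 -0.0001] t 10.82 pos [ 569.5 -201.3  110.2] F [-3.83  0.56  0.  ] open 0.152 grip 37.2
```

apply_moves(motion=[[0,0,0.003,0,0,0,1],[0,0,0.006,0,0,0,1],[0,0,0.009,0,0,0,1],[0,0,0.012,0,0,0,1],[0,0,0.014,0,0,0,1]])

```text
t: 11.45
position: [0.5695, -0.2013, 0.1066]
orientation: [[-0.986, 0.169, -0.0], [0.169, 0.986, 0.0], [0.0, 0.0, -1.0]]
ft_force: [-3.9, 0.8, -0.4]
opening: 0.153
grip_force: 37.1
```

apply_moves(motion=[[0,0,0.003,0,0,0,1],[0,0,0.005,0,0,0,1],[0,0,0.005,0,0,0,1]])

```text
t: 11.82
position: [0.5695, -0.2013, 0.1051]
orientation: [[-0.986, 0.169, -0.0], [0.169, 0.986, 0.0], [0.0, 0.0, -1.0]]
ft_force: [-3.5, 0.5, -2.0]
opening: 0.155
grip_force: 36.9
```

apply_moves(motion=[[0,0,0.002,0,0,0,1],[0,0,0.004,0,0,0,1],[0,0,0.004,0,0,0,1]])

```text
t: 12.2
position: [0.5695, -0.2013, 0.1042]
orientation: [[-0.986, 0.169, -0.0], [0.169, 0.986, 0.0], [0.0, 0.0, -1.0]]
ft_force: [-3.0, 0.6, -3.0]
opening: 0.157
grip_force: 36.8
```

apply_moves(motion=[[0,0,0.002,0,0,0,1],[0,0,0.004,0,0,0,1],[0,0,0.004,0,0,0,1]])

```text
t: 12.58
position: [0.5695, -0.2013, 0.1032]
orientation: [[-0.986, 0.169, -0.0], [0.169, 0.986, 0.0], [0.0, 0.0, -1.0]]
ft_force: [-3.1, 1.3, -3.8]
opening: 0.155
grip_force: 36.7
```

apply_moves(motion=[[0,0,0.002,0,0,0,1],[0,0,0.004,0,0,0,1],[0,0,0.004,0,0,0,1]])

```text
t: 12.95
position: [0.5696, -0.2013, 0.1023]
orientation: [[-0.986, 0.169, -0.0], [0.169, 0.986, 0.0], [0.0, 0.0, -1.0]]
ft_force: [-2.6, 1.3, -4.0]
opening: 0.157
grip_force: 36.7
```

apply_moves(motion=[[0,0,0.002,0,0,0,1],[0,0,0.003,0,0,0,1],[0,0,0.003,0,0,0,1]])

```text
t: 13.32
position: [0.5698, -0.2013, 0.1019]
orientation: [[-0.986, 0.168, 0.001], [0.168, 0.986, -0.0], [-0.001, -0.0, -1.0]]
ft_force: [-2.0, 0.2, -3.9]
opening: 0.154
grip_force: 36.7
```

apply_moves(motion=[[0,0,0.002,0,0,0,1],[0,0,0.003,0,0,0,1],[0,0,0.003,0,0,0,1]])

```text
t: 13.7
position: [0.5699, -0.2014, 0.1015]
orientation: [[-0.986, 0.169, 0.001], [0.169, 0.986, -0.0], [-0.001, -0.0, -1.0]]
ft_force: [-0.7, 0.8, -1.7]
opening: 0.157
grip_force: 36.8
```

apply_moves(motion=[[0,0,0.002,0,0,0,1],[0,0,0.003,0,0,0,1],[0,0,0.003,0,0,0,1]])

```text
t: 14.08
position: [0.57, -0.2015, 0.1012]
orientation: [[-0.986, 0.168, 0.002], [0.168, 0.986, -0.001], [-0.002, -0.0, -1.0]]
ft_force: [-0.7, 0.2, 3.2]
opening: 0.153
grip_force: 37.5
```

apply_moves(motion=[[0,0,0.002,0,0,0,1],[0,0,0.002,0,0,0,1],[0,0,0.002,0,0,0,1]])

```text
t: 14.45
position: [0.5701, -0.2015, 0.1012]
orientation: [[-0.986, 0.168, 0.002], [0.168, 0.986, -0.001], [-0.002, -0.0, -1.0]]
ft_force: [-1.1, 0.4, 5.5]
opening: 0.154
grip_force: 37.9
```

apply_moves(motion=[[0,0,0.002,0,0,0,1],[0,0,0.002,0,0,0,1],[0,0,0.002,0,0,0,1]])

```text
t: 14.82
position: [0.5702, -0.2015, 0.1012]
orientation: [[-0.986, 0.169, 0.002], [0.169, 0.986, -0.001], [-0.003, -0.0, -1.0]]
ft_force: [-1.3, 0.9, 6.9]
opening: 0.156
grip_force: 38.2
```

The force pulled down, then dropped, and then rose with no further travel. The ball has clicked and the cartridge stands on the slot's floor. Releasing now.

apply_moves(motion=[[0,0,-0.003,0,0,0,1],[0,0,-0.003,0,0,0,0.6],[0,0,-0.003,0,0,0,0.3],[0,0,-0.003,0,0,0,0.1],[0,0,-0.003,0,0,0,0.1],[0,0,-0.06,0,0,0,0.1],[0,0,-0.2,0,0,0,0.1],[0,0,-0.4,0,0,0,0.1],[0,0,-0.5,0,0,0,0.1],[0,0,-0.5,0,0,0,0.1]])

```text
t: 16.08
position: [0.5706, -0.2017, 0.2284]
orientation: [[-0.986, 0.169, 0.006], [0.169, 0.986, -0.003], [-0.007, -0.002, -1.0]]
ft_force: [-0.1, -0.6, -0.5]
opening: 0.445
grip_force: 0.0
```

Run:
```python
from h import *
p,d=bot.snapshot("side");W=cloud("side",p,d)
b=(270,130,430,260);cv2.imwrite("pics/end.png",cv2.resize(p[b[1]:b[3],b[0]:b[2],::-1],(738,600),interpolation=cv2.INTER_CUBIC))
m=mask(p,(295,130,375,250),(3,190,60),(14,255,255));P=W[m];P=P[~np.isnan(P).any(1)];P=P[abs(P[:,1]+.2)<.05]
print(len(P),np.percentile(P[:,2],[2,50,90])*1000,rect(P[P[:,2]>np.percentile(P[:,2],90)-.004]))
s=bot.state();print(s["t"],s["ft_force"],s["opening"])
```

```text
192 [108.13627178 119.28342333 124.43586956] [ 569.2 -199.1   28.    14.7  169.5]
16.125 [-0.1646675   0.14934478 -0.09813189] 0.4467867443526157
```

View pics/end.png

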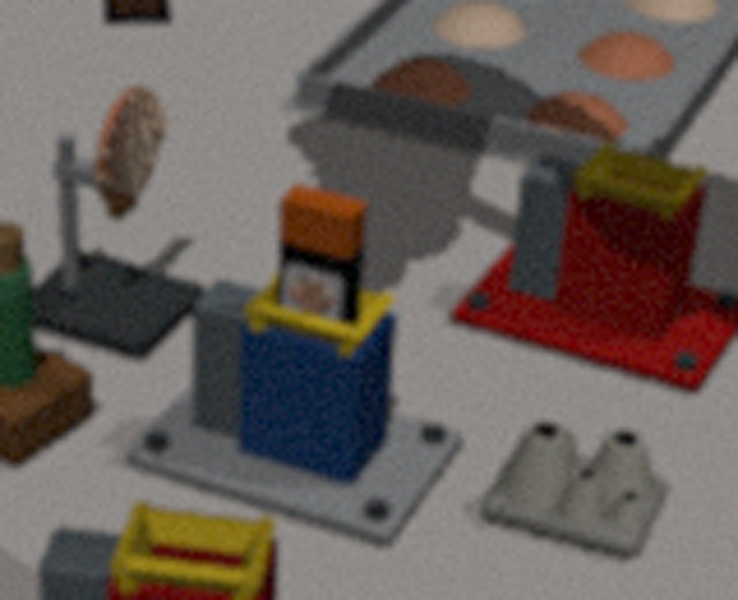

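The cartridge stands upright in the blue holder, with its orange cap at (325,220) in the crop. Its top is at about 124 mm, so its foot is at about 16 mm. It is released, and the bystanders in view have not moved.

```bash
python3 -c "
from plant import bot
print(bot.sign_off())"
```

```text
the job is handed in; nothing more can be done
None
```

The cartridge is clicked into the blue holder, standing on the slot's floor with its foot about 16 mm above the table, and released; the highest push I read was about 7 N, and I handed the job in about 16 s into the 48 s limit (no verdict was returned).

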